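# Date-code a chocolate bar

### The arm

A 6-joint arm with a two-finger parallel gripper is mounted at the origin on a cart in front of the work surface, level with it; the furniture and walls round the work are solid. World frame = base frame: x ahead of the robot, y to its left, z up, the work surface at z = 0. Lengths are in mm, angles in rad, forces in N, time in s.
With the tool pointing down it reaches from about 350 to 725 mm from the base axis. Payload 6 kg.
Tool frame: the origin (TCP) lies midway between the tips of the shut fingers; the grasp point (between the pads) lies 19 mm behind it; z points along the fingers, y is the line along which they close (so a half turn about z gives the same grasp; the last joint's range is limited). The gripper opens to 85 mm and grips with 20 to 120 N. Pads are 22 mm wide; open, the fingers measure 114 mm over their backs; the gripper's body (76 mm by 85 mm) begins 54 mm behind the grasp point. The pads swing forward as they close: fully open they stand 13 mm farther back than shut.
Start: joints at [1.526, 0.04, 0.085, 0, -1.615, -0.334], TCP at [221.856, 557.45, 208.461] pointing down, gripper open.
Joint ranges: [-2.56, 2.56], [-1.29, 2.01], [-1.08, 1.49], [-3.29, 1.98], [-2.81, -0.18], [-2.99, 2.99]. Speed limits (rad/s): [2.57, 2.57, 3.01, 3.14, 3.14, 3.14].

### API

Orientations are given as a rotation vector (axis times angle).
In Python, from cell import arm gives the robot as it stands. The module is installed in compiled form; this text tells all that it offers.
- The arm moves only by the tool move_arm, never from a script. Its argument "series" is a list of rows, each a list of 7 numbers: the shift along the tool's x, y, z in mm, then the turn, a rotation vector about the tool's x, y, z in rad, then the opening, from 0 (shut) to 1 (fully open). A call has 1 to 12 rows; each row shifts and turns the commanded pose from where the row before left it, along the tool's axes as they then stand; what a row does not reach is not made up. A row lasts 1/12 s, in which the tool goes at most 41.7 mm and 7.16 degrees, less where a joint would pass 70% of its speed; a pose out of reach is approached as far as the arm can. A call is refused whole if a number of a shift passes 41.7 or a number of a turn 0.125, either way. A call with a gripper value outside its range is refused whole. The fingers move at their own pace and stop on an object; "force" is the grip in N (left out, the last holds). Time passes only in rows, so rows that do not move let the fingers close. It gives the time, the measured TCP pose, the force, the opening and the grip force at its end, in the units of the state.
- arm.sense(): the state, without advancing time (a new reading comes with each control period).
- arm.read_camera(name): name is "side" or "top" or "wrist"; returns a dict with "frame" (420x560x3 uint8, blue, green, red), "depth" (420x560 float32, mm along the optical axis (not along the pixel's ray), 0 where there is no reading), "fx", "fy", "cx", "cy" (pixels), "k1" (the pictures are not rectified: a ray, as slopes to the right and down, at radius r is drawn at 1 + k1 r^2 times it, then the intrinsics apply), "R" (3x3) and "t" (3): a world point X has camera coordinates R X + t; the wrist camera has in their place "mount" (4x4, takes a point from camera to tool coordinates, whose origin is the TCP and whose axes are the flange's). Camera axes: x right, y down, z forward; pixel columns grow to the right and rows downward; lengths in mm; the calibration is good to about 2 mm. A picture is of the moment at which its call begins: read the wrist's pose just before it.
- arm.hand_in(): hands the job in; it is judged then, once.
Trained networks look in a picture, given as the dict that the camera call returned (one of the last four; its "shot" number tells which), for a name from the list of things; names that differ only in an ending like _2 or _b are one class to them, and where a whole thing is asked for, a point or a joint stands for the part that bears it (a point fixed in the world has none). Each returns a list of dicts, best first, with "score" (0 to 1); they miss things now and then, are a little off and sometimes report something else, mostly with a low value. They report only what shows in the picture. A call takes as long as a camera call. They do not tell look-alikes from the thing itself.
- arm.recognise(label, picture): "bbox" ([left, top, width, height] in pixels, round what is visible of it).
- arm.outline_of(label, picture): "mask" (420x560 bool, what is visible of it) and "bbox" ([left, top, width, height] in pixels, round what is visible of it).
- arm.pinpoint(label, picture): "location" ([row, column] in pixels: a listed point, or the origin of a listed thing).
The state is a dict: "time": time; "q": joint angles; "joint_velocities": joint speeds; "joint_efforts": joint torques, N m; "tcp_pos": TCP position; "tool_rot": TCP orientation; "ft_force": force on the tool from outside, world axes, zero at the start; "torque": the same for the moment, N m; "grip_width": opening from 0.0 (shut) to 1.0 (fully open); "finger_force": force on a finger pad.
Only numpy, scipy, OpenCV 4.12 (cv2) and the standard library are available. Lean on these libraries where they do the work, as an engineer would, in place of code of your own. Each camera call takes 0.05 s, during which the arm holds its last target. There are 200 camera calls.

### The job

Slide the single wrapped chocolate bar that lies flat in front of the hand date coder endways through the narrow mouth between the coder's two guide rails, fully home against the end stop. Then press the black palm knob down until the stamp presses on the bar, and let it spring back up. Push the bar with the fingers only, never pick it up or stamp it before it is home, and leave the other goods where they are.

Things in the scene. Friction and masses are not known exactly. Their poses are not given: they have to be found in the camera images.
- bar: the bar to be coded: a wrapped chocolate bar lying flat and alone (not the stacked pair farther left) on the counter just outside the coder's mouth, askew and off to the left of its line (the robot's side); a plain cuboid 158 long (its x), 78 wide (its y), 11 thick, about 85 g (this and the friction vary somewhat); origin at the centre of its underside. It slides on the counter under less than 2 N.
- coder: the date coder: a low metal U-frame with an arch, fixed to the counter. Origin on the counter straight below the stamp; x points into the coder, the way the bar is pushed, y to the left of that, z up. Straight guide rails 18 high, inner faces at y = +-42 (an 84 gap for the 78 wide bar), outer edge of the coder at y = +-76. The bar slides on the counter itself: the coder has no floor.
- mouth (a point): middle of the narrow mouth, at coder x = -47, 9 above the counter, where the straight 84 gap begins; outside it the rails flare outward by about 30 degrees, to coder x = -67, where the opening is about 107 wide
- stop (a point): middle of the face of the end stop (18 high) that the bar's leading end must meet, at coder x = +35, 9 above the counter. Home, the bar's centre is at coder x = -44, y = 0, its long side along x, its outer end at x = -123, sticking 56 out of the flared mouth. The arch over x = 0 is 36 deep in x; its underside is 50 and its top 71 above the counter
- knob_top (a point): the middle of the top of the black round palm knob (38 across) on the coder's vertical plunger: 109 above the counter when up, straight above the coder's origin
- stamp: the stamp with its plunger and knob, one piece that slides straight down by up to 13 (rubber face 28 by 46, 20.5 above the counter when up, so 9 above a bar); origin on the counter below it when up. A return spring gives about 0.8 N at the start and 2 N where the stamp meets a bar lying home below it, so 6 to 12 N on the knob stamps well; released, it rises by itself
- jar_near: glass jar with black screw lid, 65 across, 66 high, standing beside the coder's right side (coder y about -109), loose; origin at the centre of its foot
- jar_back: glass jar with black screw lid, 65 across, 62 high, farther back, loose; origin at the centre of its foot
- carton_plum: upright carton, 28 x 60 x 91 high, standing behind the jars and the spool, loose; origin at the centre of its underside
- spool: spool of ribbon lying flat, about 65 across, 26 high, beyond the coder, between the jars and the display case, loose; origin at the centre of its underside
- carton_blue: tall carton, 42 x 62 x 106 high, standing at the right, loose; origin at the centre of its underside
Things that resemble listed ones, but are neither listed nor needed, are in the scene too. What is shaped like the bar but red is not meant.

How it is judged:
By the outcome, as a careful person would: the job done as asked, in the order asked, and still so for the second after the job is handed in, with the robot touching nothing.
It also fails if it takes over 61 s, if anything falls off the work surface, if the arm or the gripper's body presses on something with over 40 N, if the wrist force passes 120 N, or if a joint passes its speed limit or range.

## Working session

There is one attempt and no reset: what is moved stays moved. The work goes in short steps, Python scripts to look and compute and a tool call to move; the robot and the scene stay as the last step left them, time stands still between calls to the robot, and variables do not carry over. Pictures are saved under pics/ and viewed, at most 10 in all, crops included, and the job is handed in when it is done.

Besides the shell and the picture viewer there is one more tool, called as name([rows], argument=value, ...), one row to a line, values as JSON. move_arm: Moves the arm, as the interface text tells. Its arguments: {"type":"object","properties":{"series":{"type":"array"},"force":{"type":"number"}},"required":["series"]}

```bash
mkdir -p pics
cat > h.py <<'E'
import numpy as np, cv2
from cell import arm
from scipy.spatial.transform import Rotation as Ro
def ray(p,u,v):
    K=np.array([[p['fx'],0,p['cx']],[0,p['fy'],p['cy']],[0,0,1.]])
    s=np.array([(u-p['cx'])/p['fx'],(v-p['cy'])/p['fy']]);d=s.copy()
    for _ in range(20): s=d/(1+p['k1']*(s@s))
    return np.array([s[0],s[1],1.])
def pose(p,s=None):
    if 'R' in p:
        R=np.array(p['R']);t=np.array(p['t']);return R.T,-R.T@t
    M=np.array(p['mount']);Rt=Ro.from_rotvec(s['tool_rot']).as_matrix()
    return Rt@M[:3,:3],Rt@M[:3,3]+np.array(s['tcp_pos'])
def onz(p,u,v,z,s=None):
    R,c=pose(p,s);d=R@ray(p,u,v);return c+d*(z-c[2])/d[2]
def bydepth(p,u,v,s=None):
    R,c=pose(p,s);return c+R@(ray(p,u,v)*p['depth'][int(v),int(u)])
E
cat > a.py <<'E'
from h import *
print(arm.sense())
for n in ('top','side'):
    p=arm.read_camera(n);cv2.imwrite(f'pics/{n}1.png',p['frame'])
    print(n,pose(p)[1])
    for l in ('bar','coder','stamp','jar_near'):
        for o in arm.recognise(l,p)[:3]: print(l,o['score'],o['bbox'])
    for l,z in (('bar',0),('coder',0),('mouth',9),('stop',9),('knob_top',109),('jar_near',0),('stamp',0)):
        for o in arm.pinpoint(l,p)[:3]:
            r,c=o['location'];print(l,round(o['score'],2),(r,c),onz(p,c,r,z).round(1),bydepth(p,c,r).round(1))
E
python3 a.py
```

```text
{'time': 0.0, 'q': array([ 1.52565802e+00,  4.08090400e-02,  8.38164011e-02, -4.71893772e-04,
       -1.61549230e+00, -3.33698998e-01]), 'joint_velocities': array([ 0.00092925,  0.00083678,  0.0018624 ,  0.00020573, -0.00102248,
        0.00062115]), 'joint_efforts': array([ 1.85628733e-04, -3.68196094e+01,  3.47415197e+01,  6.93234667e+00,
       -5.33466271e-03, -2.80019873e-05]), 'tcp_pos': array([221.69177642, 557.14911015, 207.48192969]), 'tool_rot': array([ 3.08370004e+00, -5.91164824e-01, -3.51275010e-04]), 'ft_force': array([-0.89529603,  0.14670756,  0.73896242]), 'torque': array([-0.06274482, -0.00161371, -0.06377431]), 'finger_force': 0.0, 'grip_width': 1.0031518451135777}
top [ 313.20102384 -441.03313017 1075.19513456]
bar 0.98 [229.4, 238.5, 59.0, 30.2]
bar 0.95 [368.5, 244.8, 38.7, 62.1]
bar 0.55 [224.4, 177.5, 24.2, 29.0]
coder 0.7 [168.2, 218.6, 48.6, 54.8]
stamp 0.74 [171.3, 219.6, 44.7, 58.8]
stamp 0.65 [176.4, 233.4, 16.7, 16.3]
jar_near 0.81 [165.1, 189.8, 31.4, 28.8]
bar 0.87 (273.3, 386.7) [ 413.  -715.2    0. ] [ 411.9 -712.2   11.7]
bar 0.75 (250.7, 257.2) [ 4
[... 995 characters left out ...]
3.5) [ 416.9 -718.1    0. ] [ 414.1 -734.7   10.5]
bar 0.76 (232.2, 228.5) [ 412.2 -358.5    0. ] [ 409.4 -382.9   10.7]
bar 0.52 (201.7, 251.2) [ 508.  -140.4    0. ] [ 501.5 -180.2   14.7]
coder 0.96 (208.8, 216.5) [ 398.3 -183.1    0. ] [ 399.3 -172.5   -4.1]
mouth 0.97 (214.5, 225.3) [ 415.9 -255.2    9. ] [ 418.6 -230.1   -1. ]
stop 0.88 (200.2, 215.2) [ 399.6 -133.7    9. ] [ 393.2 -207.9   35.9]
knob_top 0.5 (174.1, 219.2) [ 407.7 -195.7  109. ] [ 408.2 -191.4  107.7]
jar_near 0.96 (202.2, 252.5) [ 511.2 -145.4    0. ] [ 505.4 -180.2   12.9]
jar_near 0.4 (207.6, 286.6) [ 603.  -208.1    0. ] [ 589.3 -264.    21.7]
stamp 0.86 (207.9, 222.3) [ 415.8 -178.6    0. ] [ 416.4 -172.6   -2.3]
```

Run:
```python
import cv2
a=cv2.imread('pics/top1.png')[150:340,140:420]
cv2.imwrite('pics/top1c.png',cv2.resize(a,None,fx=2.8,fy=2.8,interpolation=cv2.INTER_CUBIC))
```

```text
(no output)
```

View pics/top1c.png

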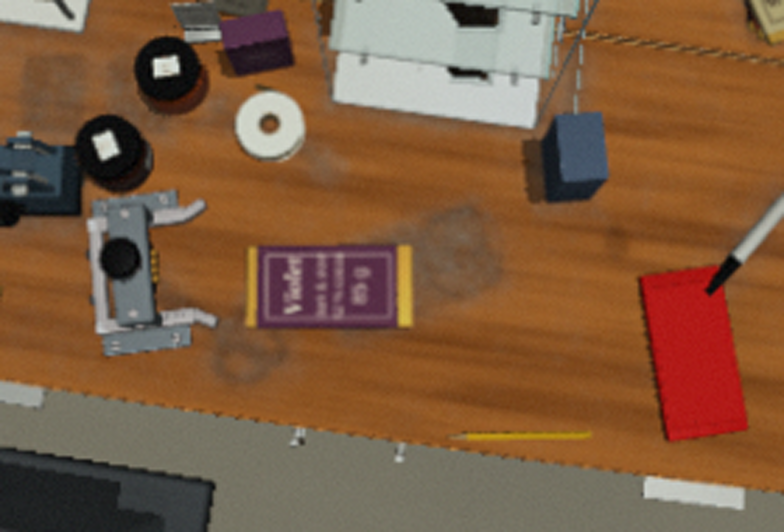

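The purple "Violet" bar (full-picture pixel 258,252) lies in front of the coder, which is at about (188,246). The red slab at (387,275) is the named decoy, and the carton-like detections at (339,211) and (224,177) aren't bars. I choose the purple bar and will measure its rectangle and the coder's yaw.

```bash
cat > b.py <<'E'
from h import *
import sys
def rect(p,mask,z,s=None):
    ys,xs=np.nonzero(mask);m=mask.astype(np.uint8)
    c=max(cv2.findContours(m,cv2.RETR_EXTERNAL,cv2.CHAIN_APPROX_NONE)[0],key=cv2.contourArea)[:,0]
    w=np.array([onz(p,u,v,z,s)[:2] for u,v in c],np.float32)
    return cv2.minAreaRect(w),cv2.boxPoints(cv2.minAreaRect(w)).round(1).tolist()
if __name__=='__main__':
    p=arm.read_camera('top')
    for o in arm.outline_of('bar',p)[:3]: print(o['score'],o['bbox'],rect(p,o['mask'],11))
    for l in ('coder','stamp'):
      for o in arm.outline_of(l,p)[:1]:
        ys,xs=np.nonzero(o['mask']); P=np.array([bydepth(p,u,v) for u,v in zip(xs,ys)])
        for a,b in ((10,24),(60,80),(100,120)):
            Q=P[(P[:,2]>a)&(P[:,2]<b)]
            if len(Q)>4: print(l,a,len(Q),Q.mean(0).round(1),cv2.minAreaRect(Q[:,:2].astype(np.float32)))
    # tall things in the travel region
    v,u=np.mgrid[0:420:4,0:560:4]
    Q=np.array([bydepth(p,a,b) for a,b in zip(u.ravel(),v.ravel()) if p['depth'][b,a]>0])
    Q=Q[(Q[:,2]>120)]
    print(len(Q)); 
    for y in range(-1000,700,100):
        S=Q[(Q[:,1]>=y)&(Q[:,1]<y+100)&(Q[:,0]<700)&(Q[:,0]>0)]
        if len(S): print(y,S[:,0].min().round(),S[:,0].max().round(),S[:,2].max().round())
E
python3 b.py
```

```text
0.81 [367.5, 241.4, 39.2, 65.4] (((406.4808654785156, -714.0894165039062), (160.3108673095703, 80.80015563964844), 14.992982864379883), [[318.6000061035156, -695.7999877929688], [339.5, -773.9000244140625], [494.3999938964844, -732.4000244140625], [473.5, -654.2999877929688]])
0.75 [230.5, 237.0, 57.9, 31.0] (((417.9927062988281, -365.1456298828125), (79.60374450683594, 154.25823974609375), 8.105405807495117), [[367.70001220703125, -294.3999938964844], [389.5, -447.1000061035156], [468.29998779296875, -435.8999938964844], [446.5, -283.20001220703125]])
coder 10 433 [ 407.3 -185.    16.7] ((406.453857421875, -195.64222717285156), (125.30931854248047, 121.822265625), 17.36917495727539)
coder 60 435 [ 406.5 -188.8   63.6] ((409.73004150390625, -186.14674377441406), (108.01460266113281, 36.491432189941406), 16.219432830810547)
coder 100 164 [ 409.1 -186.4  106.6] ((409.7203674316406, -185.85891723632812), (32.397369384765625, 34.81941604614258), 13.029229164123535)
stamp 60 11 [ 403.4 -189.7   67.7] ((403.92864990234375, -189.48956298828125), (8.04796028137207, 29.910402297973633), 53.046749114990234)
stamp 100 164 [ 409.1 -186.4  106.6] ((409.7203674316406, -185.85891723632812), (32.397369384765625, 34.81941604614258), 13.029229164123535)
2430
-600 601.0 694.0 464.0
-500 602.0 699.0 464.0
-400 599.0 700.0 464.0
-300 676.0 699.0 127.0
-100 0.0 700.0 428.0
0 3.0 700.0 430.0
100 438.0 656.0 417.0
200 436.0 605.0 275.0
```

Run:
```python
import cv2
a=cv2.imread('pics/top1.png'); cv2.imwrite('pics/full.png',cv2.resize(a,None,fx=1.42,fy=1.42))
```

```text
(no output)
```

View pics/full.png

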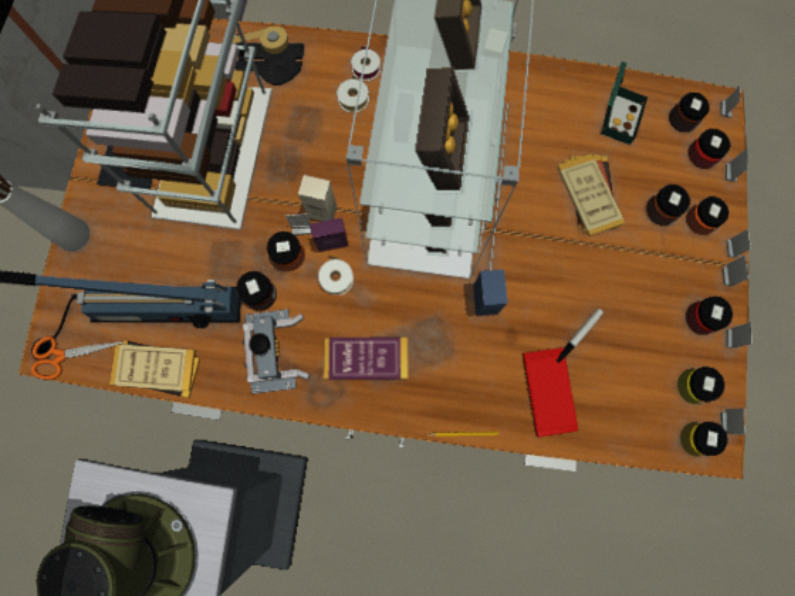

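The coder is at about (409,-186) with its x axis about 16° from world +y. The "stacked pair" is at (152,368) in this view and the red slab is at (550,390); the chosen bar is at (366,358). Next I check that the swing path is clear.

Run:
```python
from h import *
for n in ('top','side'):
    p=arm.read_camera(n)
    if n=='side': cv2.imwrite('pics/side2.png',cv2.resize(p['frame'],None,fx=1.42,fy=1.42))
    Q=np.array([bydepth(p,a,b) for b in range(0,420,2) for a in range(0,560,2) if p['depth'][b,a]>0])
    for y in range(-500,700,100):
        o=[]
        for x in range(100,600,100):
            S=Q[(Q[:,1]>=y)&(Q[:,1]<y+100)&(Q[:,0]>=x)&(Q[:,0]<x+100)]
            o.append(int(S[:,2].max()) if len(S) else None)
        print(n,y,o)
```

```text
top -500 [-785, 3, 12, 16, 3]
top -400 [-786, 4, 14, 17, 27]
top -300 [-789, 2, 68, 107, 64]
top -200 [4, 4, 108, 110, 68]
top -100 [15, 4, 27, 132, 101]
top 0 [179, 5, 28, 175, 3]
top 100 [4, 22, 25, 228, 5]
top 200 [-788, 10, 13, 242, 274]
top 300 [-788, 0, 2, 2, 2]
top 400 [-792, -787, None, None, None]
top 500 [-790, -790, None, None, None]
top 600 [-786, -790, None, None, None]
side -500 [None, 1, 11, 13, 2]
side -400 [None, 1, 12, 14, 300]
side -300 [None, 1, 105, 106, 62]
side -200 [1, 1, 107, 108, 65]
side -100 [13, 0, 23, 129, 97]
side 0 [10, 0, 25, 174, 0]
side 100 [1, 1, 22, 229, 575]
side 200 [-793, 8, 10, 239, 458]
side 300 [-788, -2, 0, 0, 0]
side 400 [344, 548, None, None, None]
side 500 [575, 577, None, None, None]
side 600 [-790, 342, None, None, None]
```

View pics/side2.png

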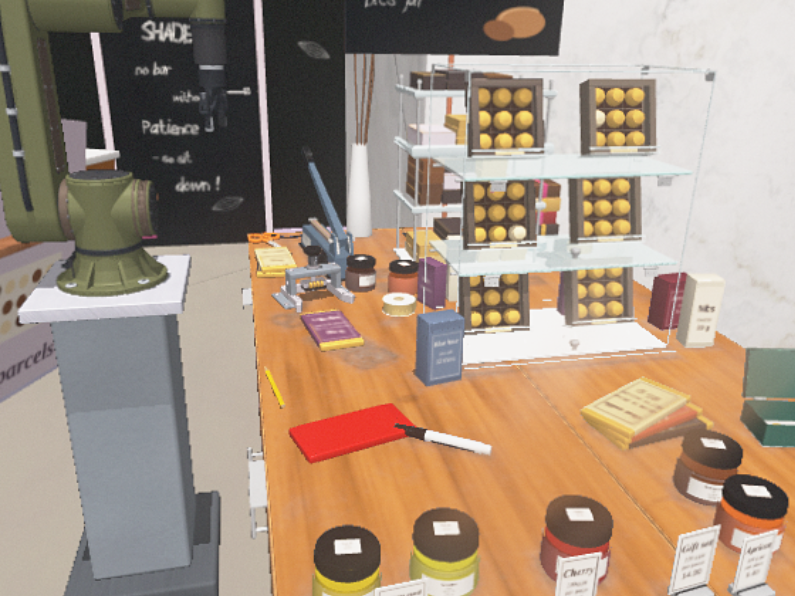

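move_arm([
  [0, 20, -40, 0, 0, 0, 1],
  [0, 40, -40, 0, 0, 0, 1],
  [0, 40, -20, 0, 0, 0, 1],
  [0, 40, 0, 0, 0, 0, 1],
  [0, 40, 0, 0, 0, 0, 1],
  [0, 20, 0, 0, 0, 0, 1],
  [0, 0, 0, 0, 0, 0, 1],
])

```text
time: 2.08
tcp_pos: [152.8, 383.0, 296.4]
tool_rot: [-3.08, 0.589, 0.002]
ft_force: [1.3, 1.4, 0.6]
grip_width: 1.005
finger_force: 0.0
```

move_arm([
  [40, 2, 0, 0, 0, 0.1, 0.5],
  [40, 2, 0, 0, 0, 0.1, 0.5],
  [40, 2, 0, 0, 0, 0.1, 0.5],
  [40, 2, 0, 0, 0, 0.1, 0.5],
  [40, 2, 0, 0, 0, 0.1, 0.5],
  [40, 2, 0, 0, 0, 0.1, 0.5],
  [40, 2, 0, 0, 0, 0.1, 0.5],
  [40, 2, 0, 0, 0, 0.1, 0.5],
  [40, 2, 0, 0, 0, 0.1, 0.5],
  [40, 2, 0, 0, 0, 0.1, 0.5],
  [40, 2, 0, 0, 0, 0.1, 0.5],
  [40, 2, 0, 0, 0, 0.1, 0.5],
])

```text
time: 3.08
tcp_pos: [406.2, 7.9, 293.5]
tool_rot: [2.206, -2.235, -0.0]
ft_force: [1.5, 0.1, 0.7]
grip_width: 0.505
finger_force: 0.0
```

move_arm([
  [40, 0, 0, 0, 0, 0, 0.5],
  [40, 0, 0, 0, 0, 0, 0.5],
  [40, 0, 0, 0, 0, 0, 0.5],
  [40, 0, 0, 0, 0, 0, 0.5],
  [40, 0, 0, 0, 0, 0, 0.5],
  [40, 0, 0, 0, 0, 0, 0.5],
  [40, 0, 0, 0, 0, 0, 0.5],
  [30, 0, 0, 0, 0, -0.1, 0.5],
  [15, 0, 0, 0, 0, -0.1, 0.5],
  [0, 0, 0, 0, 0, -0.1, 0.5],
  [0, 0, 0, 0, 0, 0, 0.5],
  [0, 0, 0, 0, 0, 0, 0.5],
])

```text
time: 4.08
tcp_pos: [404.8, -315.4, 293.5]
tool_rot: [2.518, -1.879, -0.001]
ft_force: [0.8, -0.6, -0.1]
grip_width: 0.501
finger_force: 0.0
```

```bash
cat > w.py <<'E'
from h import *
from b import rect
import sys
def look(png=None):
    s=arm.sense();p=arm.read_camera('wrist')
    if png: cv2.imwrite(f'pics/{png}.png',p['frame'])
    print('tcp',s['tcp_pos'].round(1),'rot',s['tool_rot'].round(3),'f',s['ft_force'].round(1),s['time'])
    for o in arm.outline_of('bar',p)[:2]: print('bar',round(o['score'],2),o['bbox'],rect(p,o['mask'],11,s))
    for o in arm.outline_of('coder',p)[:1]:
        ys,xs=np.nonzero(cv2.dilate(o['mask'].astype(np.uint8),np.ones((9,9)))); P=np.array([bydepth(p,u,v,s) for u,v in zip(xs,ys) if p['depth'][v,u]>0])
        for a,b in ((14,24),(64,80),(100,120)):
            Q=P[(P[:,2]>a)&(P[:,2]<b)]
            if len(Q)>4: print('coder',a,len(Q),Q.mean(0).round(1),cv2.minAreaRect(Q[:,:2].astype(np.float32)))
        np.save('P.npy',P)
    for l,z in (('mouth',9),('stop',9),('knob_top',109),('coder',0)):
        for o in arm.pinpoint(l,p)[:1]:
            r,c=o['location'];print(l,round(o['score'],2),(r,c),onz(p,c,r,z,s).round(1))
look(sys.argv[1])
E
python3 w.py wr1
```

```text
tcp [ 404.8 -315.4  293.5] rot [ 2.518e+00 -1.879e+00 -1.000e-03] f [ 0.8 -0.6 -0.1] 4.0833
bar 0.85 [237.5, 51.0, 79.1, 132.1] (((424.0335998535156, -363.67425537109375), (79.94896697998047, 157.8400421142578), 8.507120132446289), [[372.79998779296875, -291.5], [396.20001220703125, -447.6000061035156], [475.20001220703125, -435.79998779296875], [451.8999938964844, -279.70001220703125]])
coder 14 838 [ 418.2 -213.6   17.7] ((415.2883605957031, -192.77610778808594), (122.14886474609375, 118.6521224975586), 15.04526424407959)
coder 64 1078 [ 412.  -188.7   65.7] ((412.99713134765625, -185.3579559326172), (107.61515808105469, 34.00008773803711), 15.62232780456543)
coder 100 604 [ 410.4 -188.8  107.1] ((408.8988342285156, -187.6017608642578), (27.375717163085938, 34.81514358520508), 17.274232864379883)
mouth 0.69 (143.3, 94.9) [ 640.2 -271.9    9. ]
stop 0.56 (268.3, 247.3) [ 403.1 -154.1    9. ]
knob_top 0.93 (283.2, 241.4) [ 410.4 -187.   109. ]
coder 0.79 (247.0, 245.4) [ 414.1 -181.8    0. ]
```

View pics/wr1.png

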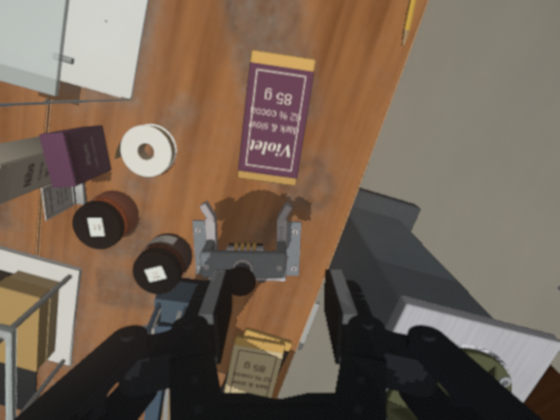

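The bar lies at (277,118), its front end facing the coder mouth at (247,225). It is offset toward the robot and yawed about 7°. I'll push its robot-side flank with two half-open fingers to centre and straighten it, then push its end. First I measure the fingertips at this opening.

Run:
```python
from h import *
p=arm.read_camera('wrist');M=np.array(p['mount'])
T=np.array([M[:3,:3]@(ray(p,u,v)*p['depth'][v,u])+M[:3,3] for v in range(0,420) for u in range(0,560) if 0<p['depth'][v,u]<260])
T=T[(T[:,2]>-40)&(abs(T[:,0])<40)&(abs(T[:,1])<70)]
for sg in (1,-1):
    S=T[T[:,1]*sg>0]
    for lo in (-30,-20,-15,-10,-5,0):
        Q=S[(S[:,2]>=lo)&(S[:,2]<lo+5)]
        if len(Q): print(sg,lo,len(Q),Q.min(0).round(1),Q.max(0).round(1))
print(arm.sense()['q'])
```

```text
1 -30 94 [-12.6  20.7 -30. ] [ 10.4  27.4 -25. ]
-1 -30 99 [-11.9 -28.5 -30. ] [ 10.1 -21.8 -25.4]
[-2.67696816e-01 -1.65073356e-01  4.57104984e-02  1.40751551e-04
 -1.78104991e+00  5.59851100e-01]
```

Run:
```python
from h import *
p=arm.read_camera('wrist');M=np.array(p['mount']);print(M.round(2).tolist())
T=np.array([M[:3,:3]@(ray(p,u,v)*p['depth'][v,u])+M[:3,3] for v in range(150,420) for u in range(150,420) if p['depth'][v,u]>0])
T=T[(T[:,2]>-60)&(T[:,2]<60)&(abs(T[:,0])<60)&(abs(T[:,1])<80)]
for lo in range(-60,60,5):
    for sg in (1,-1):
        Q=T[(T[:,2]>=lo)&(T[:,2]<lo+5)&(T[:,1]*sg>0)]
        if len(Q): print(sg,lo,len(Q),Q.min(0).round(1),Q.max(0).round(1))
```

```text
[[0.0, -0.95, -0.32, 82.35], [1.0, 0.0, -0.0, -0.48], [0.0, -0.32, 0.95, -165.46], [0.0, 0.0, 0.0, 1.0]]
1 -60 290 [-12.5  20.5 -60. ] [ 10.7  34.5 -55. ]
-1 -60 307 [-12.6 -35.6 -60. ] [ 10.7 -21.5 -55. ]
1 -55 357 [-12.2  20.4 -55. ] [ 10.7  34.4 -50. ]
-1 -55 344 [-12.1 -35.5 -55. ] [ 10.6 -21.6 -50. ]
1 -50 310 [-12.9  20.7 -50. ] [ 10.9  34.3 -45. ]
-1 -50 312 [-12.2 -35.4 -50. ] [ 10.7 -21.7 -45. ]
1 -45 280 [-11.1  20.7 -44.9] [ 10.6  34.3 -40. ]
-1 -45 282 [-11.9 -35.4 -45. ] [ 10.6 -21.7 -40. ]
1 -40 268 [-12.5  20.7 -40. ] [ 10.6  34.7 -35. ]
-1 -40 260 [-12. -36. -40.] [ 10.5 -21.8 -35. ]
1 -35 198 [-11.6  20.7 -35. ] [ 10.7  33.7 -30.1]
-1 -35 214 [-11.6 -34.4 -35. ] [ 10.9 -21.8 -30. ]
1 -30 99 [-12.2  20.7 -30. ] [ 10.5  27.5 -25.2]
-1 -30 91 [-12.5 -28.7 -30. ] [ 10.4 -21.8 -25.4]
1 -25 4 [ -2.3  20.9 -24.6] [  7.1  21.  -24.2]
-1 -25 5 [ -1.5 -22.2 -25. ] [  0.2 -22.  -23.8]
```

Run:
```python
from h import *
p=arm.read_camera('wrist');M=np.array(p['mount'])
for z in (-40,-30,-24,-15,-5,0):
    for x in (-11,0,11):
        c=M[:3,:3].T@(np.array([x,24,z])-M[:3,3]);s=c[:2]/c[2];s=s*(1+p['k1']*s@s)
        u,v=s[0]*p['fx']+p['cx'],s[1]*p['fy']+p['cy'];print(z,x,round(u),round(v),'expdepth',c[2].round(),'depth',p['depth'][int(v),int(u)],p['frame'][int(v),int(u)])
cv2.imwrite('pics/tip.png',cv2.resize(p['frame'][230:400,180:380],None,fx=4,fy=3.5,interpolation=cv2.INTER_CUBIC))
```

```text
-40 -11 334 324 expdepth 149.0 depth 132.41339 [17 19 22]
-40 0 336 303 expdepth 145.0 depth 129.67633 [20 21 25]
-40 11 337 280 expdepth 142.0 depth 143.63449 [83 84 84]
-30 -11 331 311 expdepth 158.0 depth 137.30661 [22 25 28]
-30 0 332 290 expdepth 155.0 depth 135.42012 [25 27 31]
-30 11 334 268 expdepth 151.0 depth 1107.3066 [57 58 60]
-24 -11 329 304 expdepth 164.0 depth 144.74565 [22 24 29]
-24 0 330 283 expdepth 160.0 depth 140.90332 [21 24 30]
-24 11 332 262 expdepth 157.0 depth 1153.7704 [65 79 96]
-15 -11 327 293 expdepth 173.0 depth 153.09294 [18 23 28]
-15 0 328 274 expdepth 169.0 depth 149.92902 [22 25 31]
-15 11 329 253 expdepth 165.0 depth 505.73218 [ 70 109 157]
-5 -11 324 283 expdepth 182.0 depth 159.39684 [74 83 88]
-5 0 325 264 expdepth 178.0 depth 511.29645 [ 70 110 158]
-5 11 326 245 expdepth 175.0 depth 502.33322 [ 65 103 151]
0 -11 323 278 expdepth 187.0 depth 519.84216 [ 91 120 150]
0 0 324 260 expdepth 183.0 depth 509.5386 [ 71 109 157]
0 11 325 241 expdepth 180.0 depth 499.18033 [ 66 103 149]
```

View pics/tip.png

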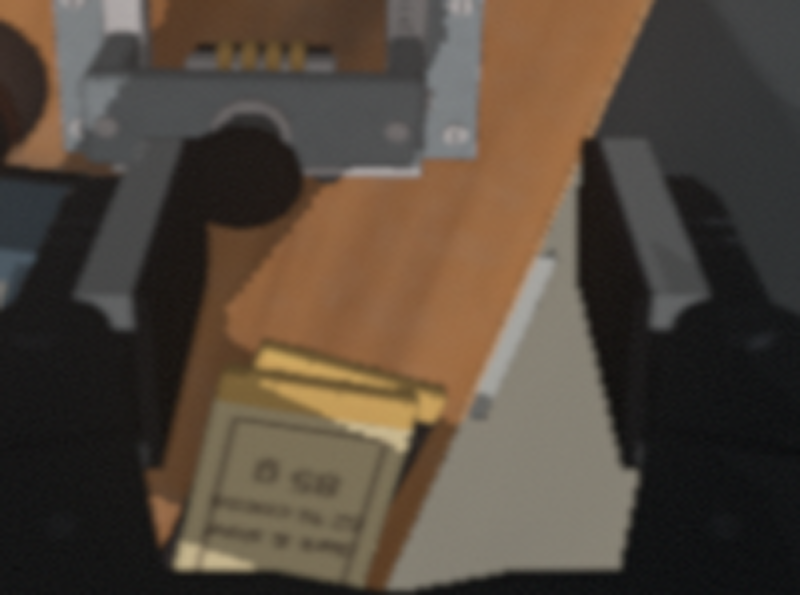

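move_arm([
  [25, 36, 0, 0, 0, 0.122, 0.5],
  [0, 0, 0, 0, 0, 0.122, 0.5],
  [0, 0, 0, 0, 0, 0.122, 0.5],
  [0, 0, 0, 0, 0, 0.122, 0.5],
  [0, 0, 0, 0, 0, 0.122, 0.5],
  [0, 0, 0, 0, 0, 0.122, 0.5],
  [0, 0, 0, 0, 0, 0.122, 0.5],
  [0, 0, 0, 0, 0, 0.122, 0.5],
  [0, 0, 0, 0, 0, 0.122, 0.5],
  [0, 0, 0, 0, 0, 0.122, 0.5],
  [0, 0, 0, 0, 0, 0.122, 0.5],
  [0, 0, 0, 0, 0, 0.122, 0.5],
])

```text
time: 5.58
tcp_pos: [378.8, -347.7, 293.9]
tool_rot: [-0.613, 3.081, -0.0]
ft_force: [-1.0, -0.4, 0.2]
grip_width: 0.5
finger_force: 0.0
```

move_arm([
  [0, 0, 0, 0, 0, 0.122, 0.5],
  [0, 0, 40, 0, 0, 0, 0.5],
  [0, 0, 40, 0, 0, 0, 0.5],
  [0, 0, 40, 0, 0, 0, 0.5],
  [0, 0, 0, 0, 0, 0, 0.5],
])

```text
time: 6.0
tcp_pos: [375.3, -344.6, 163.8]
tool_rot: [0.432, -3.101, -0.017]
ft_force: [0.2, 1.4, -2.9]
grip_width: 0.499
finger_force: 0.0
```

move_arm([
  [34, -31, 0, 0, 0, 0, 0.5],
  [0, 0, 40, 0, 0, 0, 0.5],
  [0, 0, 40, 0, 0, 0, 0.5],
  [0, 0, 40, 0, 0, 0, 0.5],
  [0, 0, 20, 0, 0, 0, 0.5],
  [0, 0, 8, 0, 0, 0, 0.5],
  [0, 0, 0, 0, 0, 0, 0.5],
  [0, 0, 0, 0, 0, 0, 0.5],
])

```text
time: 6.67
tcp_pos: [358.2, -384.4, 28.9]
tool_rot: [-0.434, 3.11, -0.005]
ft_force: [1.5, 0.6, 0.9]
grip_width: 0.501
finger_force: 0.0
```

Run:
```python
from h import *
s=arm.sense();print(s['tcp_pos'].round(1),s['tool_rot'].round(3),s['ft_force'].round(1))
p=arm.read_camera('side');cv2.imwrite('pics/s3.png',cv2.resize(p['frame'][190:290,170:310],None,fx=5.6,fy=5.6,interpolation=cv2.INTER_CUBIC))
```

```text
[ 358.2 -384.4   28.9] [-0.434  3.11  -0.005] [1.5 0.6 0.9]
```

View pics/s3.png

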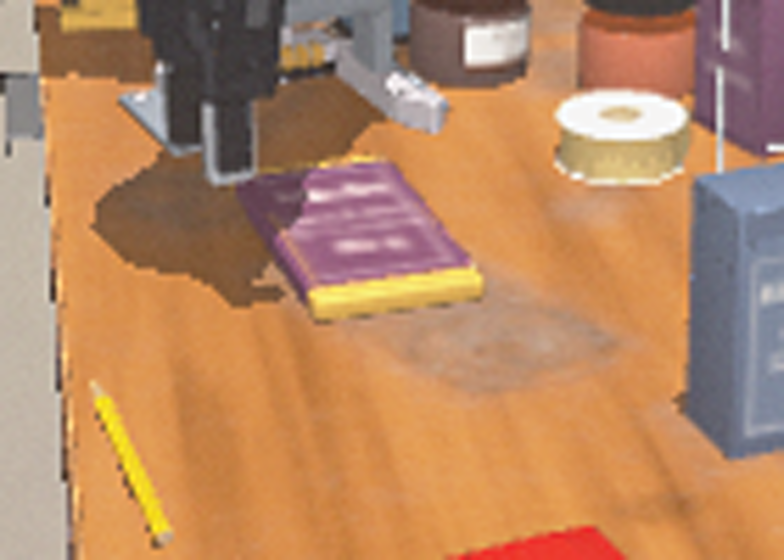

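The side view shows both fingers hovering to the robot side of the purple bar (near finger tip at about (230,180) in this crop). The side flank is clear, so I descend carefully.

move_arm([
  [0, 0, 10, 0, 0, 0, 0.5],
  [0, 0, 9, 0, 0, 0, 0.5],
  [0, 0, 0, 0, 0, 0, 0.5],
  [0, 0, 0, 0, 0, 0, 0.5],
])

```text
time: 7.05
tcp_pos: [356.4, -383.0, 6.4]
tool_rot: [0.433, -3.111, -0.001]
ft_force: [-1.0, 0.9, -0.1]
grip_width: 0.498
finger_force: 0.0
```

Run:
```python
from h import *
s=arm.sense();p=arm.read_camera('side')
v,u=np.mgrid[195:240,180:230]
Q=np.array([bydepth(p,a,b) for a,b in zip(u.ravel(),v.ravel()) if p['depth'][b,a]>0])
d=Q-s['tcp_pos'];Q=Q[(abs(d[:,0])<20)&(abs(d[:,1])<45)&(Q[:,2]<90)]
for z in range(-5,60,5):
    S=Q[(Q[:,2]>=z)&(Q[:,2]<z+5)]
    if len(S):print(z,len(S),S.min(0).round(),S.max(0).round())
print(s['tcp_pos'])
```

```text
-5 100 [ 337. -393.   -3.] [ 376. -339.   -0.]
0 37 [ 338. -400.    0.] [ 376. -339.    2.]
25 1 [ 342. -363.   30.] [ 342. -363.   30.]
30 19 [ 340. -413.   31.] [ 371. -358.   35.]
35 24 [ 337. -419.   36.] [ 371. -359.   40.]
40 29 [ 338. -420.   40.] [ 371. -360.   45.]
45 27 [ 338. -421.   45.] [ 372. -361.   50.]
50 31 [ 338. -420.   50.] [ 372. -359.   55.]
55 31 [ 338. -418.   55.] [ 372. -361.   60.]
[ 356.44022581 -382.95493994    6.36152172]
```

move_arm([
  [0, 0, 5, 0, 0, 0, 0.5],
  [0, 0, 4, 0, 0, 0, 0.5],
  [0, 0, 2, 0, 0, 0, 0.5],
  [0, 0, 0, 0, 0, 0, 0.5],
  [0, 0, 0, 0, 0, 0, 0.5],
])

```text
time: 7.52
tcp_pos: [356.7, -383.2, -4.2]
tool_rot: [0.433, -3.111, -0.0]
ft_force: [0.7, -0.2, 0.4]
grip_width: 0.493
finger_force: 0.0
```

```bash
cat > tip.py <<'E'
from h import *
s=arm.sense();p=arm.read_camera('side')
v,u=np.mgrid[190:260,160:290]
Q=np.array([bydepth(p,a,b) for a,b in zip(u.ravel(),v.ravel()) if p['depth'][b,a]>0])
d=Q-s['tcp_pos'];Q=Q[(abs(d[:,0])<22)&(abs(d[:,1])<45)&(Q[:,2]<90)]
for z in range(0,40,3):
    S=Q[(Q[:,2]>=z)&(Q[:,2]<z+3)]
    if len(S):print(z,len(S),S.min(0).round(),S.max(0).round())
print(s['tcp_pos'],s['ft_force'])
E
python3 tip.py
```

```text
0 48 [ 335. -424.    0.] [ 378. -339.    2.]
3 1 [ 378. -346.    3.] [ 378. -346.    3.]
6 1 [ 378. -348.    7.] [ 378. -348.    7.]
18 3 [ 352. -410.   20.] [ 368. -361.   21.]
21 15 [ 339. -413.   21.] [ 368. -361.   24.]
24 13 [ 337. -416.   24.] [ 370. -360.   27.]
27 17 [ 337. -417.   27.] [ 370. -361.   30.]
30 16 [ 340. -419.   30.] [ 370. -361.   33.]
33 18 [ 337. -419.   33.] [ 370. -357.   36.]
36 22 [ 340. -422.   36.] [ 370. -359.   39.]
39 13 [ 337. -419.   39.] [ 370. -360.   42.]
[ 356.69747741 -383.19779069   -4.24305224] [ 0.69101827 -0.22246297  0.36080637]
```

move_arm([
  [0, 0, 5, 0, 0, 0, 0.5],
  [0, 0, 5, 0, 0, 0, 0.5],
  [0, 0, 2, 0, 0, 0, 0.5],
  [0, 0, 2, 0, 0, 0, 0.5],
  [0, 0, 0, 0, 0, 0, 0.5],
  [0, 0, 0, 0, 0, 0, 0.5],
])

```text
time: 8.07
tcp_pos: [356.8, -383.2, -18.2]
tool_rot: [0.433, -3.111, 0.0]
ft_force: [-0.2, -0.0, -0.0]
grip_width: 0.499
finger_force: 0.0
```

```bash
python3 tip.py
```

```text
0 36 [ 336. -425.    0.] [ 379. -346.    1.]
3 4 [ 349. -409.    4.] [ 368. -360.    6.]
6 10 [ 339. -410.    6.] [ 378. -348.    9.]
9 15 [ 337. -414.    9.] [ 373. -358.   12.]
12 14 [ 339. -418.   12.] [ 373. -360.   15.]
15 21 [ 337. -417.   15.] [ 373. -359.   18.]
18 18 [ 337. -423.   18.] [ 370. -357.   21.]
21 16 [ 337. -421.   21.] [ 370. -357.   24.]
24 17 [ 337. -422.   24.] [ 370. -359.   27.]
27 19 [ 340. -420.   27.] [ 370. -357.   30.]
30 20 [ 337. -421.   30.] [ 368. -357.   33.]
33 17 [ 337. -418.   33.] [ 370. -362.   36.]
36 16 [ 338. -419.   36.] [ 371. -359.   39.]
39 13 [ 338. -419.   39.] [ 371. -360.   42.]
[ 356.75044253 -383.21106607  -18.19416908] [-0.15510432 -0.03590504 -0.00350872]
```

move_arm([
  [-6, 0, 0, 0, 0, 0, 0.5],
  [-6, 0, 0, 0, 0, 0, 0.5],
  [-6, 0, 0, 0, 0, 0, 0.5],
  [-6, 0, 0, 0, 0, 0, 0.5],
  [-6, 0, 0, 0, 0, 0, 0.5],
  [-6, 0, 0, 0, 0, 0, 0.5],
  [-5, 0, 0, 0, 0, 0, 0.5],
  [-4, 0, 0, 0, 0, 0, 0.5],
  [-3, 0, 0, 0, 0, 0, 0.5],
  [-3, 0, 0, 0, 0, 0, 0.5],
  [-2, 0, 0, 0, 0, 0, 0.5],
  [0, 0, 0, 0, 0, 0, 0.5],
])

```text
time: 9.12
tcp_pos: [408.2, -368.6, -18.1]
tool_rot: [-0.434, 3.111, -0.0]
ft_force: [-0.1, -0.3, 0.6]
grip_width: 0.497
finger_force: 0.0
```

```bash
cat > t.py <<'E'
from h import *
from b import rect
O=np.array([411.5,-186.5]);th=np.radians(15.8);ux=np.array([-np.sin(th),np.cos(th)]);uy=-np.array([np.cos(th),np.sin(th)])
C=lambda q:np.array([(np.array(q)[:2]-O)@ux,(np.array(q)[:2]-O)@uy]).round(1)
if __name__=='__main__':
    s=arm.sense();print('tcp',s['tcp_pos'].round(1),'in coder',C(s['tcp_pos']),s['tool_rot'].round(3),s['ft_force'].round(1),s['time'])
    for n in ('top','side','wrist'):
        p=arm.read_camera(n)
        for o in arm.outline_of('bar',p)[:4]:
            r,b=rect(p,o['mask'],11,s)
            c=C(r[0])
            if abs(c[1])<70 and -230<c[0]<20: print(n,round(o['score'],2),r[1],'yaw',round(r[2],1),c,[C(q).tolist() for q in b])
E
python3 t.py
```

```text
tcp [ 408.2 -368.6  -18.1] in coder [-174.3   52.8] [-0.434  3.111 -0.   ] [-0.1 -0.3  0.6] 9.1167
side 0.55 (85.44274139404297, 175.9109649658203) yaw 15.4 [-182.     8.1] [[-93.8, 50.1], [-269.6, 51.6], [-270.3, -33.9], [-94.4, -35.3]]
wrist 0.61 (57.965576171875, 60.080474853515625) yaw 15.9 [-173.1   18.1] [[-143.2, 47.2], [-203.3, 47.0], [-203.2, -11.0], [-143.1, -10.9]]
wrist 0.41 (36.09786605834961, 28.21225929260254) yaw 32.2 [-55.3  49.7] [[-46.9, 70.9], [-73.9, 63.0], [-63.7, 28.4], [-36.7, 36.4]]
```

move_arm([
  [6, 0, 0, 0, 0, 0, 0.5],
  [0, 0, -40, 0, 0, 0, 0.5],
  [0, 0, -40, 0, 0, -0.122, 0.5],
  [0, 0, -40, 0, 0, -0.122, 0.5],
  [0, 0, -40, 0, 0, -0.122, 0.5],
  [0, 0, -40, 0, 0, -0.122, 0.5],
  [0, 0, -40, 0, 0, -0.122, 0.5],
  [0, 0, -40, 0, 0, -0.122, 0.5],
  [0, 0, 0, 0, 0, -0.122, 0.5],
  [0, 0, 0, 0, 0, -0.122, 0.5],
  [0, 0, 0, 0, 0, -0.122, 0.5],
  [0, 0, 0, 0, 0, -0.122, 0.5],
])

```text
time: 10.42
tcp_pos: [401.7, -370.4, 262.0]
tool_rot: [-2.144, 2.296, -0.0]
ft_force: [-0.4, -0.3, 0.1]
grip_width: 0.502
finger_force: 0.0
```

move_arm([
  [0, 0, 0, 0, 0, -0.122, 0.5],
  [0, 0, 0, 0, 0, -0.122, 0.5],
  [0, 0, 0, 0, 0, -0.122, 0.5],
  [0, 0, 0, 0, 0, 0, 0.5],
  [0, 0, 0, 0, 0, 0, 0.5],
  [0, 0, 0, 0, 0, 0, 0.5],
])

```text
time: 10.92
tcp_pos: [401.8, -370.4, 261.9]
tool_rot: [2.517, -1.879, 0.0]
ft_force: [0.3, 0.2, -0.3]
grip_width: 0.503
finger_force: 0.0
```

```bash
python3 t.py; python3 w.py wr2
```

```text
tcp [ 401.8 -370.4  261.9] in coder [-174.3   59.4] [ 2.517 -1.879  0.   ] [ 0.3  0.2 -0.3] 10.9167
side 0.56 (86.10723114013672, 176.38485717773438) yaw 15.7 [-180.7   10. ] [[-92.5, 52.9], [-268.9, 53.2], [-268.9, -32.9], [-92.6, -33.3]]
wrist 0.75 (78.21641540527344, 156.9069061279297) yaw 15.8 [-169.4    2.1] [[-91.0, 41.1], [-247.9, 41.1], [-247.9, -37.1], [-91.0, -37.0]]
tcp [ 402.1 -370.3  261.9] rot [ 2.52  -1.876  0.   ] f [0.  0.3 0.7] 11.2167
bar 0.75 [198.4, 103.7, 66.6, 126.4] (((455.6945495605469, -349.3802185058594), (78.20811462402344, 157.9328155517578), 15.96871280670166), [[396.3999938964844, -284.20001220703125], [439.79998779296875, -436.1000061035156], [515.0, -414.5], [471.6000061035156, -262.70001220703125]])
coder 14 750 [ 420.9 -222.    17.8] ((419.4599609375, -199.25831604003906), (122.63355255126953, 109.32850646972656), 12.736139297485352)
coder 64 665 [ 386.8 -193.    65.6] ((412.4388732910156, -185.15013122558594), (106.48075866699219, 34.234642028808594), 16.224184036254883)
coder 100 252 [ 403.  -189.2  106.7] ((401.8542175292969, -186.85411071777344), (13.571900367736816, 32.812137603759766), 3.77139949798584)
knob_top 0.85 (339.1, 222.7) [ 411.1 -185.7  109. ]
coder 0.41 (340.9, 219.0) [410.6 -90.7   0. ]
```

View pics/wr2.png

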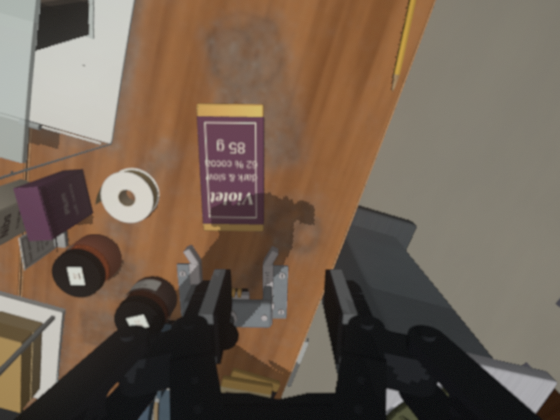

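Run:
```python
from t import *
P=np.load('P.npy')
c=np.array([[*( [(q[:2]-O)@ux,(q[:2]-O)@uy]),q[2]] for q in P])
for lo in range(-70,-15,8):
    S=c[(c[:,0]>=lo)&(c[:,0]<lo+8)&(c[:,2]>12)&(c[:,2]<24)]
    for g in (1,-1):
        G=S[S[:,1]*g>0][:,1]
        if len(G): print(lo,g,len(G),np.percentile(G,[2,50,98]).round(1))
```

```text
-70 1 27 [50.5 54.3 58.9]
-70 -1 32 [-62.7 -56.6 -53.5]
-62 1 50 [46.6 53.1 59.6]
-62 -1 58 [-61.5 -53.8 -48.6]
-54 1 51 [42.7 48.  54.5]
-54 -1 57 [-57.  -50.2 -45.2]
-46 1 61 [41.4 48.  54.3]
-46 -1 61 [-57.  -49.9 -43.8]
-38 1 54 [41.4 47.4 53.4]
-38 -1 59 [-56.9 -49.9 -43.9]
-30 1 52 [41.4 47.5 53.5]
-30 -1 60 [-57.3 -50.3 -43.8]
-22 1 65 [41.4 48.2 53.6]
-22 -1 58 [-57.1 -51.  -44. ]
```

move_arm([
  [33, -19, 0, 0, 0, 0.013, 0.5],
  [33, -19, 0, 0, 0, 0, 0.5],
  [32, -18, 0, 0, 0, 0, 0.5],
  [0, 0, 40, 0, 0, 0, 0.5],
  [0, 0, 40, 0, 0, 0, 0.5],
  [0, 0, 40, 0, 0, 0, 0.5],
  [0, 0, 40, 0, 0, 0, 0.5],
  [0, 0, 40, 0, 0, 0, 0.5],
  [0, 0, 30, 0, 0, 0, 0.5],
  [0, 0, 10, 0, 0, 0, 0.5],
  [0, 0, 0, 0, 0, 0, 0.5],
  [0, 0, 0, 0, 0, 0, 0.5],
])

```text
time: 12.57
tcp_pos: [483.7, -449.5, 23.6]
tool_rot: [2.508, -1.89, 0.002]
ft_force: [0.6, -0.0, 1.6]
grip_width: 0.499
finger_force: 0.0
```

```bash
python3 t.py
```

```text
tcp [ 483.7 -449.5   23.6] in coder [-272.8    2.1] [ 2.508e+00 -1.890e+00  2.000e-03] [ 0.6 -0.   1.6] 12.5667
top 0.83 (81.65431213378906, 157.57945251464844) yaw 16.2 [-167.9    7.7] [[-89.4, 49.0], [-246.9, 48.1], [-246.5, -33.7], [-88.8, -32.6]]
top 0.33 (149.9724578857422, 120.1188735961914) yaw 15.5 [-5.9  2.9] [[54.5, 77.6], [-65.6, 78.1], [-66.4, -71.8], [53.8, -72.4]]
side 0.95 (88.70687103271484, 181.42100524902344) yaw 14.3 [-182.     9.6] [[-90.2, 51.6], [-271.5, 56.3], [-273.8, -32.5], [-92.5, -37.1]]
wrist 0.94 (76.35317993164062, 88.8512191772461) yaw 16.1 [-208.6    2.7] [[-164.3, 41.1], [-253.2, 40.8], [-252.8, -35.6], [-164.0, -35.2]]
```

move_arm([
  [0, 0, 20, 0, 0, 0, 0.5],
  [0, 0, 14, 0, 0, 0, 0.5],
  [0, 0, 5, 0, 0, 0, 0.5],
  [0, 0, 3, 0, 0, 0, 0.5],
  [0, 0, 0, 0, 0, 0, 0.5],
  [0, 0, 0, 0, 0, 0, 0.5],
])

```text
time: 13.37
tcp_pos: [483.4, -449.1, -19.5]
tool_rot: [2.509, -1.89, 0.001]
ft_force: [-0.9, -0.7, 0.4]
grip_width: 0.5
finger_force: 0.0
```

move_arm([
  [-5, 0, 0, 0, 0, 0, 0.5],
  [-5, 0, 0, 0, 0, 0, 0.5],
  [-4, 0, 0, 0, 0, 0, 0.5],
  [-5, 0, 0, 0, 0, 0, 0.5],
  [-5, -0.5, 0, 0, 0, 0, 0.5],
  [-6, -1, 0, 0, 0, 0, 0.5],
  [-6, -1, 0, 0, 0, 0, 0.5],
  [-6, -1, 0, 0, 0, 0, 0.5],
  [-5, -0.5, 0, 0, 0, 0, 0.5],
  [-3, 0, 0, 0, 0, 0, 0.5],
  [0, 0, 0, 0, 0, 0, 0.5],
])

```text
time: 14.28
tcp_pos: [473.1, -398.8, -20.2]
tool_rot: [-2.509, 1.89, 0.001]
ft_force: [-0.1, -0.1, 1.0]
grip_width: 0.498
finger_force: 0.0
```

```bash
python3 t.py
```

```text
tcp [ 473.1 -398.8  -20.2] in coder [-221.    -1.5] [-2.509e+00  1.890e+00  1.000e-03] [-0.1 -0.1  1. ] 14.2833
top 0.7 (79.2360610961914, 151.65928649902344) yaw 16.4 [-128.3    3.2] [[-52.9, 43.7], [-204.6, 42.0], [-203.7, -37.2], [-52.1, -35.6]]
side 0.57 (46.43524932861328, 176.95619201660156) yaw 6.8 [-140.4   35.2] [[-49.4, 44.4], [-224.2, 72.0], [-231.3, 26.1], [-56.6, -1.6]]
```

move_arm([
  [-5, 0, 0, 0, 0, 0, 0.5],
  [-5, 0, 0, 0, 0, 0, 0.5],
  [-5, 0, 0, 0, 0, 0, 0.5],
  [-5, 0, 0, 0, 0, 0, 0.5],
  [-4, 0, 0, 0, 0, 0, 0.5],
  [0, 0, 0, 0, 0, 0, 0.5],
  [0, 0, 0, 0, 0, 0, 0.5],
])

```text
time: 15.17
tcp_pos: [466.8, -376.3, -19.9]
tool_rot: [-2.509, 1.89, -0.001]
ft_force: [0.0, 0.2, -0.7]
grip_width: 0.5
finger_force: 0.0
```

```bash
python3 t.py
```

```text
tcp [ 466.8 -376.3  -19.9] in coder [-197.6   -1.5] [-2.509e+00  1.890e+00 -1.000e-03] [ 0.   0.2 -0.7] 15.1667
side 0.87 (45.89003372192383, 181.49659729003906) yaw 8.0 [-116.7   32.8] [[-23.7, 43.2], [-203.5, 67.8], [-209.8, 22.3], [-29.8, -2.3]]
wrist 0.61 (59.284873962402344, 55.115760803222656) yaw 16.0 [-162.3   -1.9] [[-134.8, 27.9], [-189.9, 27.7], [-189.8, -31.6], [-134.6, -31.4]]
```

move_arm([
  [-6, 0, 0, 0, 0, 0, 0.5],
  [-6, 0, 0, 0, 0, 0, 0.5],
  [-6, 0, 0, 0, 0, 0, 0.5],
  [-6, 0, 0, 0, 0, 0, 0.5],
  [-6, 0, 0, 0, 0, 0, 0.5],
  [-6, 0, 0, 0, 0, 0, 0.5],
  [-6, 0, 0, 0, 0, 0, 0.5],
  [-5, 0, 0, 0, 0, 0, 0.5],
  [-4, 0, 0, 0, 0, 0, 0.5],
  [-3, 0, 0, 0, 0, 0, 0.5],
  [0, 0, 0, 0, 0, 0, 0.5],
  [0, 0, 0, 0, 0, 0, 0.5],
])

```text
time: 16.47
tcp_pos: [451.9, -324.5, -20.0]
tool_rot: [2.509, -1.891, 0.0]
ft_force: [0.1, 0.2, -0.4]
grip_width: 0.5
finger_force: 0.0
```

move_arm([
  [-2, 0, 0, 0, 0, 0, 0.5],
  [-2, 0, 0, 0, 0, 0, 0.5],
  [0, 0, 0, 0, 0, 0, 0.5],
  [0, 0, 0, 0, 0, 0, 0.5],
])

```text
time: 16.8
tcp_pos: [450.6, -320.8, -20.1]
tool_rot: [2.509, -1.891, -0.0]
ft_force: [0.0, -0.5, 0.1]
grip_width: 0.499
finger_force: 0.0
```

```bash
python3 t.py
```

```text
tcp [ 450.6 -320.8  -20.1] in coder [-139.8   -1.1] [ 2.509 -1.891 -0.   ] [ 0.  -0.5  0.1] 16.8
top 0.82 (76.81843566894531, 118.16783142089844) yaw 12.8 [-66.7   3.9] [[-5.7, 39.1], [-123.6, 45.4], [-127.7, -31.3], [-9.7, -37.6]]
top 0.4 (155.5451202392578, 111.87986755371094) yaw 22.2 [-3.6  2.7] [[43.4, 86.2], [-67.8, 73.7], [-50.5, -80.8], [60.7, -68.4]]
side 0.72 (33.17089080810547, 158.86819458007812) yaw 13.0 [-63.6  29.5] [[16.5, 42.1], [-142.2, 49.9], [-143.8, 16.8], [14.9, 9.0]]
wrist 0.56 (59.17631149291992, 55.94182586669922) yaw 16.0 [-105.9   -1.6] [[-78.0, 28.1], [-134.0, 27.9], [-133.8, -31.3], [-77.8, -31.1]]
```

move_arm([
  [-2, 0, 0, 0, 0, 0, 0.5],
  [-2, 0, 0, 0, 0, 0, 0.5],
  [0, 0, 0, 0, 0, 0, 0.5],
  [0, 0, 0, 0, 0, 0, 0.5],
])

```text
time: 17.43
tcp_pos: [449.6, -316.8, -20.0]
tool_rot: [2.509, -1.891, 0.0]
ft_force: [-0.3, -0.4, -0.3]
grip_width: 0.498
finger_force: 0.0
```

move_arm([
  [-1, 0, 0, 0, 0, 0, 0.5],
  [0, 0, 0, 0, 0, 0, 0.5],
  [0, 0, 0, 0, 0, 0, 0.5],
])

```text
time: 17.68
tcp_pos: [449.3, -315.9, -20.1]
tool_rot: [2.509, -1.891, 0.0]
ft_force: [-0.3, 0.1, 0.2]
grip_width: 0.501
finger_force: 0.0
```

move_arm([
  [-1, 0, 0, 0, 0, 0, 0.5],
  [0, 0, 0, 0, 0, 0, 0.5],
  [0, 0, 0, 0, 0, 0, 0.5],
])

```text
time: 17.93
tcp_pos: [449.0, -315.0, -20.1]
tool_rot: [2.509, -1.891, 0.0]
ft_force: [1.0, 0.1, 0.0]
grip_width: 0.501
finger_force: 0.0
```

move_arm([
  [-1, 0, 0, 0, 0, 0, 0.5],
  [0, 0, 0, 0, 0, 0, 0.5],
  [0, 0, 0, 0, 0, 0, 0.5],
])

```text
time: 18.18
tcp_pos: [448.9, -314.8, -19.7]
tool_rot: [2.508, -1.891, 0.002]
ft_force: [1.0, -6.6, 0.1]
grip_width: 0.496
finger_force: 2.7
```

move_arm([
  [-1, 0, 0, 0, 0, 0, 0.5],
  [0, 0, 0, 0, 0, 0, 0.5],
  [0, 0, 0, 0, 0, 0, 0.5],
])

```text
time: 18.43
tcp_pos: [448.9, -314.8, -19.1]
tool_rot: [2.507, -1.89, 0.005]
ft_force: [0.3, -9.0, -0.3]
grip_width: 0.502
finger_force: 4.3
```

```bash
python3 t.py
python3 - <<'E'
from h import *
p=arm.read_camera('top');cv2.imwrite('pics/t5.png',cv2.resize(p['frame'][195:295,150:290],None,fx=5.6,fy=5.6,interpolation=cv2.INTER_CUBIC))
E
```

```text
tcp [ 448.9 -314.8  -19.1] in coder [-133.6   -1.1] [ 2.507 -1.89   0.005] [ 0.3 -9.  -0.3] 18.4333
top 0.71 (75.14540100097656, 107.7469253540039) yaw 15.1 [-62.8   2.9] [[-8.6, 39.8], [-116.3, 41.1], [-117.1, -34.0], [-9.4, -35.3]]
side 0.87 (37.6696891784668, 176.11729431152344) yaw 4.9 [-56.4  28.3] [[33.6, 30.2], [-139.3, 63.3], [-146.5, 26.4], [26.5, -6.9]]
wrist 0.89 (59.41841125488281, 55.607093811035156) yaw 16.0 [-98.6  -1.5] [[-70.9, 28.4], [-126.5, 28.1], [-126.3, -31.3], [-70.6, -31.0]]
```

View pics/t5.png

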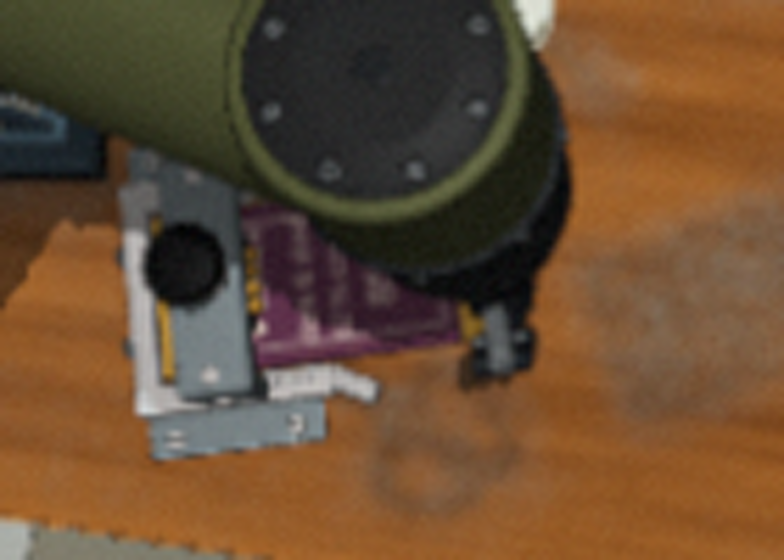

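The bar is home: its yellow leading band shows at the stop (165,340), the force rose to 9 N, and the tool is at coder x = -134 as predicted. I back off, rise and shut the fingers.

move_arm([
  [6, 0, 0, 0, 0, 0, 0.5],
  [10, 0, 0, 0, 0, 0, 0.5],
  [0, 0, -40, 0, 0, 0, 0.5],
  [0, 0, -40, 0, 0, 0, 0.2],
  [0, 0, -40, 0, 0, 0, 0],
  [0, 0, -40, 0, 0, 0, 0],
  [0, 0, -40, 0, 0, 0, 0],
  [0, 0, -40, 0, 0, 0, 0],
  [0, 0, 0, 0, 0, 0, 0],
  [0, 0, 0, 0, 0, 0, 0],
  [0, 0, 0, 0, 0, 0, 0],
])

```text
time: 19.7
tcp_pos: [453.1, -328.3, 219.1]
tool_rot: [-2.508, 1.89, 0.002]
ft_force: [0.4, -0.7, 0.2]
grip_width: -0.004
finger_force: 0.0
```

```bash
python3 t.py; python3 w.py wr3
python3 - <<'E'
from h import *
p=arm.read_camera('wrist');M=np.array(p['mount'])
T=np.array([M[:3,:3]@(ray(p,u,v)*p['depth'][v,u])+M[:3,3] for v in range(150,420) for u in range(150,420) if p['depth'][v,u]>0])
T=T[(T[:,2]>-60)&(T[:,2]<60)&(abs(T[:,0])<60)&(abs(T[:,1])<80)]
for lo in range(-40,20,4):
    Q=T[(T[:,2]>=lo)&(T[:,2]<lo+4)]
    if len(Q): print(lo,len(Q),Q.min(0).round(1),Q.max(0).round(1))
E
```

```text
tcp [ 453.1 -328.3  219.1] in coder [-147.8   -1.4] [-2.508e+00  1.890e+00  2.000e-03] [ 0.4 -0.7  0.2] 19.7
top 0.55 (79.59107208251953, 115.15554809570312) yaw 15.6 [-66.5   3.2] [[-8.8, 42.7], [-123.9, 43.2], [-124.2, -36.4], [-9.1, -36.8]]
side 0.79 (85.9153060913086, 169.71725463867188) yaw 15.1 [-60.3   5.6] [[25.1, 47.5], [-144.7, 49.6], [-145.7, -36.3], [24.1, -38.4]]
wrist 0.86 (80.10138702392578, 110.29335021972656) yaw 16.0 [-69.   -3.4] [[-14.0, 36.9], [-124.3, 36.5], [-124.1, -43.6], [-13.7, -43.2]]
tcp [ 452.6 -328.4  218.9] rot [ 2.508e+00 -1.891e+00 -2.000e-03] f [ 0.3 -0.5 -0.3] 20.0
bar 0.73 [243.4, 196.6, 68.2, 85.9] (((432.1092224121094, -252.05899047851562), (78.42594146728516, 111.55754852294922), 16.241052627563477), [[378.8999938964844, -209.5], [410.1000061035156, -316.6000061035156], [485.3999938964844, -294.6000061035156], [454.20001220703125, -187.5]])
coder 14 986 [ 423.  -221.4   17.9] ((421.0343933105469, -215.40357971191406), (122.03085327148438, 72.58806610107422), 15.562082290649414)
coder 64 286 [ 418.4 -189.7   65.2] ((414.0127868652344, -189.18783569335938), (107.13729858398438, 24.521541595458984), 16.143329620361328)
-40 332 [  4.9 -14.1 -40. ] [ 10.7  13.2 -36. ]
-36 279 [  4.8 -14.  -36. ] [ 10.6  12.9 -32. ]
-32 211 [  5.1 -13.  -32. ] [ 10.6  11.6 -28. ]
-28 45 [  9.2  -7.  -28. ] [ 10.4   5.9 -25.7]
```

move_arm([
  [-38, 0, 0, 0, 0, 0, 0],
  [-38, 0, 0, 0, 0, 0, 0],
  [-38, 0, 0, 0, 0, 0, 0],
  [-34.4, 1, 0, 0, 0, 0, 0],
  [0, 0, 40, 0, 0, 0, 0],
  [0, 0, 38, 0, 0, 0, 0],
  [0, 0, 16, 0, 0, 0, 0],
  [0, 0, 0, 0, 0, 0, 0],
  [0, 0, 0, 0, 0, 0, 0],
  [0, 0, 0, 0, 0, 0, 0],
])

```text
time: 21.23
tcp_pos: [412.0, -186.6, 128.1]
tool_rot: [-2.508, 1.891, -0.004]
ft_force: [-0.6, 0.2, 0.5]
grip_width: -0.001
finger_force: 0.0
```

Run:
```python
from h import *
s=arm.sense();print(s['tcp_pos'].round(1),s['ft_force'].round(1))
p=arm.read_camera('side');cv2.imwrite('pics/s6.png',cv2.resize(p['frame'][130:230,160:300],None,fx=5.6,fy=5.6,interpolation=cv2.INTER_CUBIC))
```

```text
[ 412.  -186.6  128.1] [-0.6  0.2  0.5]
```

View pics/s6.png

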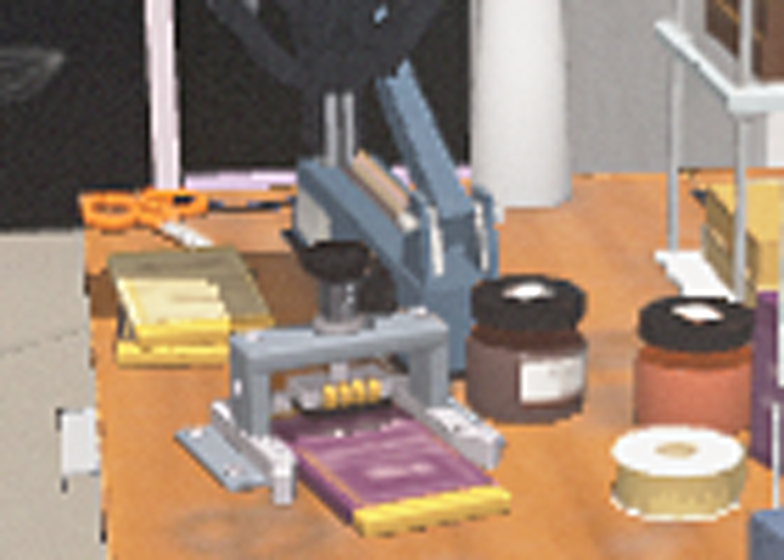

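The bar sits home between the rails (yellow outer end at (430,508)), and the shut fingers at (340,160) are straight above the knob at (337,262) with about 40 mm left.

move_arm([
  [0, 0, 15, 0, 0, 0, 0],
  [0, 0, 13, 0, 0, 0, 0],
  [0, 0, 8, 0, 0, 0, 0],
  [0, 0, 0, 0, 0, 0, 0],
  [0, 0, 0, 0, 0, 0, 0],
])

```text
time: 21.7
tcp_pos: [410.9, -186.3, 89.9]
tool_rot: [2.508, -1.891, -0.0]
ft_force: [-0.8, -0.5, -0.6]
grip_width: -0.004
finger_force: 0.0
```

move_arm([
  [0, 0, 2, 0, 0, 0, 0],
  [0, 0, 2, 0, 0, 0, 0],
  [0, 0, 2, 0, 0, 0, 0],
  [0, 0, 0, 0, 0, 0, 0],
  [0, 0, 0, 0, 0, 0, 0],
])

```text
time: 22.12
tcp_pos: [411.3, -186.2, 84.2]
tool_rot: [-2.509, 1.891, -0.001]
ft_force: [0.6, 0.4, 1.5]
grip_width: -0.004
finger_force: 0.5
```

move_arm([
  [0, 0, 2, 0, 0, 0, 0],
  [0, 0, 2, 0, 0, 0, 0],
  [0, 0, 0, 0, 0, 0, 0],
  [0, 0, 0, 0, 0, 0, 0],
])

```text
time: 22.45
tcp_pos: [411.2, -186.1, 80.0]
tool_rot: [2.509, -1.891, 0.001]
ft_force: [0.5, -0.4, 1.2]
grip_width: -0.004
finger_force: 0.8
```

move_arm([
  [0, 0, 1, 0, 0, 0, 0],
  [0, 0, 1, 0, 0, 0, 0],
  [0, 0, 1, 0, 0, 0, 0],
  [0, 0, 0, 0, 0, 0, 0],
  [0, 0, 0, 0, 0, 0, 0],
])

```text
time: 22.87
tcp_pos: [411.2, -186.1, 77.0]
tool_rot: [-2.509, 1.891, -0.0]
ft_force: [0.9, -0.2, 1.5]
grip_width: -0.002
finger_force: 1.0
```

move_arm([
  [0, 0, 1, 0, 0, 0, 0],
  [0, 0, 0, 0, 0, 0, 0],
  [0, 0, 0, 0, 0, 0, 0],
])

```text
time: 23.12
tcp_pos: [411.3, -186.1, 76.5]
tool_rot: [-2.509, 1.891, -0.001]
ft_force: [-0.5, 1.2, 5.5]
grip_width: -0.0
finger_force: 2.5
```

move_arm([
  [0, 0, 1, 0, 0, 0, 0],
  [0, 0, 0, 0, 0, 0, 0],
  [0, 0, 0, 0, 0, 0, 0],
])

```text
time: 23.37
tcp_pos: [411.4, -186.2, 76.4]
tool_rot: [-2.509, 1.89, -0.002]
ft_force: [-3.8, 3.6, 10.9]
grip_width: -0.005
finger_force: 5.0
```

The stamp meets the bar with about 11 N on the knob. I hold briefly and release.

move_arm([
  [0, 0, 0, 0, 0, 0, 0],
  [0, 0, 0, 0, 0, 0, 0],
  [0, 0, 0, 0, 0, 0, 0],
  [0, 0, 0, 0, 0, 0, 0],
])

```text
time: 23.7
tcp_pos: [411.3, -186.2, 76.4]
tool_rot: [-2.509, 1.891, -0.002]
ft_force: [-3.3, 3.1, 9.3]
grip_width: -0.001
finger_force: 4.9
```

move_arm([
  [0, 0, -3, 0, 0, 0, 0],
  [0, 0, -5, 0, 0, 0, 0],
  [0, 0, -8, 0, 0, 0, 0],
  [0, 0, -20, 0, 0, 0, 0],
  [0, 0, -40, 0, 0, 0, 0],
  [0, 0, -40, 0, 0, 0, 0],
  [0, 0, -30, 0, 0, 0, 0],
  [0, 0, 0, 0, 0, 0, 0],
  [0, 0, 0, 0, 0, 0, 0],
  [0, 0, 0, 0, 0, 0, 0],
])

```text
time: 24.53
tcp_pos: [410.8, -185.8, 220.2]
tool_rot: [2.509, -1.891, -0.002]
ft_force: [-0.1, -0.4, -1.4]
grip_width: 0.002
finger_force: 0.0
```

```bash
python3 t.py
python3 - <<'E'
from h import *
s=arm.sense();print(s['tcp_pos'])
for n in ('side','top','wrist'):
    p=arm.read_camera(n)
    for l in ('knob_top','jar_near'):
        for o in arm.pinpoint(l,p)[:1]:
            r,c=o['location'];print(n,l,round(o['score'],2),bydepth(p,c,r,s).round(1))
E
```

```text
tcp [ 410.8 -185.8  220.2] in coder [0.9 0.5] [ 2.509e+00 -1.891e+00 -2.000e-03] [-0.1 -0.4 -1.4] 24.5333
top 0.77 (78.8448715209961, 115.1004409790039) yaw 15.4 [-66.6   2.2] [[-8.8, 41.3], [-123.8, 42.0], [-124.4, -36.8], [-9.3, -37.7]]
side 0.8 (85.69705963134766, 173.29946899414062) yaw 14.2 [-63.6   5.5] [[24.2, 45.9], [-149.0, 50.7], [-151.4, -35.0], [21.8, -39.6]]
wrist 0.66 (81.3304672241211, 112.99629211425781) yaw 16.0 [-64.6  -2.6] [[-8.2, 38.2], [-121.3, 37.9], [-121.0, -43.5], [-8.0, -43.2]]
[ 410.75808831 -186.07216916  220.16754292]
side knob_top 0.62 [ 409.  -191.2  107.6]
side jar_near 0.61 [  280.7 -1519.3   511. ]
top knob_top 0.73 [ 409.3 -186.2  108.7]
top jar_near 0.48 [ 427.1 -237.6    8.4]
wrist knob_top 0.86 [ 409.3 -186.5  108.6]
wrist jar_near 0.82 [ 503.5 -164.1   64.8]
```

The knob is back up at 108.7, the bar's outer end is still at coder x = -124, and the jar has not moved.

```bash
python3 -c "
from cell import arm
print(arm.hand_in())"
```

```text
the job is handed in; nothing more can be done
None
```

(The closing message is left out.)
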